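# Check the photometer with the long glass reference cell

## Robot

A 6-joint arm with a two-finger parallel gripper is mounted at the origin on a cart in front of the work surface, level with it; the furniture and walls round the work are solid. World frame = base frame: x ahead of the robot, y to its left, z up, the work surface at z = 0. Lengths are in m, angles in rad, forces in N, time in s.
With the tool pointing down it reaches from about 0.275 to 0.85 m from the base axis. Payload 19 kg.
Tool frame: the origin (TCP) lies where the fingers leave the gripper's body, on its centre line; the fingertips stand 73 mm ahead of it and the grasp point (between the pads) lies 54 mm ahead of it; z points along the fingers, y is the direction in which the jaws open and shut (so a half turn about z gives the same grasp; the last joint's range is limited). The gripper opens to 85 mm and grips with 20 to 120 N. Pads are 22 mm wide; open, the fingers measure 114 mm over their backs; the gripper's body (76 mm by 85 mm) begins 54 mm behind the grasp point. The pads swing forward as they close: fully open they stand 13 mm farther back than shut.
Start: joints at [-1.426, 0.15, 1.437, -0, 1.554, -0.134], TCP at [0.158, -0.553, 0.304] pointing down, gripper open.
Joint ranges: [-2.8, 2.8], [-0.68, 2.1], [0.12, 2.68], [-1.39, 4.53], [0.16, 2.79], [-2.81, 2.81]. Speed limits (rad/s): [1.89, 1.89, 2.22, 3.01, 3.01, 3.01].

## Interface

Orientations are given as a unit quaternion [w, x, y, z].
In Python, from cell import readout, camera, bot, boxes_of, silhouettes, pinpoint gives the robot as it stands.
- The arm moves only by the tool play_rows, never from a script. Its argument "deltas" is a list that holds one entry, the list of rows, each a list of 7 numbers: the opening in per cent of the stroke, from 0 (shut) to 100 (fully open), then the shift along the tool's x, y, z in m, then the turn, a rotation vector about the tool's x, y, z in rad. In form: [[[claw, x, y, z, ax, ay, az], ...]]. A call has 1 to 10 rows; each row shifts and turns the pose as measured when the row begins, along the tool's axes as they then stand; what a row does not reach is not made up. A row lasts 1/12 s, in which the tool goes at most 41.7 mm and 7.16 degrees, less where a joint would pass 70% of its speed; a pose out of reach is approached as far as the arm can. A call is refused whole if a number of a shift passes 0.0417 or a number of a turn 0.125, either way. A call with a gripper value outside its range is refused whole. The fingers move at their own pace and stop on an object; "force" is the grip in N (left out, the last holds). Time passes only in rows, so rows that do not move let the fingers close. It gives the time, the measured TCP pose, the force and the opening at its end, in the units of the state.
- readout.get_obs(): the state, without advancing time (a new reading comes with each control period).
- camera(name): name is "scene" or "top" or "wrist"; returns a dict with "pixels" (420x560x3 uint8, red, green, blue), "range_z" (420x560 float32, m along the optical axis (not along the pixel's ray), 0 where there is no reading), "camera_matrix" (3x3 intrinsics, pixels), "k1" (the pictures are not rectified: a ray, as slopes to the right and down, at radius r is drawn at 1 + k1 r^2 times it, then the intrinsics apply), "rvec" (rotation vector, rad) and "tvec" (3), from world to camera coordinates, as OpenCV has them; the wrist camera has in their place "hand_eye" (4x4, takes a point from camera to tool coordinates, whose origin is the TCP and whose axes are the flange's). Camera axes: x right, y down, z forward; pixel columns grow to the right and rows downward; lengths in m; the calibration is good to about 2 mm. A picture is of the moment at which its call begins: read the wrist's pose just before it.
- bot.hand_in(): hands the job in, once; it reports no verdict.
Trained networks look in the newest picture that a camera, given by its name, has taken for a name from the list of things; names that differ only in an ending like _2 or _b are one class to them, and where a whole thing is asked for, a point or a joint stands for the part that bears it (a point fixed in the world has none). Each returns a list of dicts, best first, with "confidence" (0 to 1); they miss things now and then, are a little off and sometimes report something else, mostly with a low value. They report only what shows in the picture. A call takes as long as a camera call. They do not tell look-alikes from the thing itself.
- boxes_of(label, camera): "location" ([column, row] in pixels, amid what is visible of it).
- silhouettes(label, camera): "mask" (420x560 bool, what is visible of it) and "location" ([column, row] in pixels, amid what is visible of it).
- pinpoint(label, camera): "location" ([column, row] in pixels: a listed point, or the origin of a listed thing).
The state is a dict: "clock": time; "q": joint angles; "joint_velocities": joint speeds; "tau": joint torques, N m; "eef_pos": TCP position; "orientation": TCP orientation; "wrist_force": force on the tool from outside, world axes, zero at the start; "ft_torque": the same for the moment, N m; "finger_gap": opening from 0.0 (shut) to 1.0 (fully open).
Only numpy, scipy, OpenCV 4.12 (cv2) and the standard library are available. Lean on these libraries where they do the work, as an engineer would, in place of code of your own. Each camera call takes 0.05 s, during which the arm holds its last target.

## Task

Check the dye photometer: turn the shutter handle on top of its lamp to 60 degrees open and let it go, then take the longest of the three glass cells from the wooden stand, gripping it by its frosted long faces only and never by its clear ends. Hold it upright in the middle of the open gap between lamp and detector, at the height of the beam and lined up with it, so that the light passes straight in at one clear end and out at the other, touching neither head; finish while still holding it there. Leave the other two cells and everything else on the bench where they are.

Things in the scene. Friction and masses are not known exactly. Their poses are not given: they have to be found in the camera images.
- photometer: The photometer (fixed): grey base plate 100 mm (x) by 310 mm (y), 18 mm high; lamp head at its +y end, detector head at its -y end, facing across an open gap. Origin on the bench under the gap's middle, z up. Beam along its y, 85 mm up. Heads are boxes 66 mm wide: lamp y = 72 to 163 mm, top 120 mm (finned at the far end); detector y = -66 to -126 mm, top 117 mm above the bench.
- beam_mid (a point): The point on the beam halfway between the round snouts of lamp and detector, 85 mm above the bench; axes as the photometer's (y along the beam, z up). The snouts, 32 mm in diameter, end in flat faces 90 mm apart (y = +45 and -45 mm); the gap between them is empty down to the base plate and has no seat for a cell.
- shutter (a joint): Shutter handle's angle, rad. 0 = shut: bar square across the beam, small nose towards the photometer's -x. pi/2 = fully open: bar along the beam, nose towards +y, away from the gap. Grows clockwise seen from above, stops at both ends, stays where left (friction about 0.1 N m). Dial ticks every 15 degrees from 0 to 90, long ones at 0, 30, 60, 90.
- shutter_grip (a point): Centre of the black handle bar on top of the lamp head, on its vertical turning axis, 141.5 mm above the bench, 100 mm from the gap's middle towards the photometer's +y. The bar is 42 mm long (this point's x, nose at -x), 11 mm thick (y), 24 mm high; its underside is 7 mm above the dial plate (62 mm across, top 122.5 mm above the bench).
- cell_stand: The cell stand (fixed): wooden block 172 mm (x) by 56 mm (y), 16 mm high, with three pockets 45.5 x 19.5 mm, 6 mm deep, in a row along its x at -53, 0 and +53 mm; the pocket floors are 10 mm above the bench. Origin at the centre of its underside.
- cell_long: The long glass cell: 42.5 mm long (x), 16 mm thick (y), glass 45 mm high plus a black stopper 5 mm high, 13 mm thick; about 45 g. Stands upright in one of the three pockets, its length along the stand's x. Its two long faces (y = +8, -8 mm) are frosted, its two ends (x = +21, -21 mm) are the clear windows. Origin at the centre of its underside, z up.
- cell_long_ends: The long cell's two clear end windows, 16 mm wide, 45 mm high, at its +x and -x ends; same origin and axes as the cell. Not to be touched by the fingers.
- cell_long_stopper: The long cell's black stopper, 39 x 13 x 5 mm, on top of the glass; same origin and axes as the cell. The cell is not to be held by it.
- cell_long_centre (a point): Centre of the long cell's glass, 22.5 mm above its underside; axes as the cell's.
- cell_mid: The middle cell, same make but 22.5 mm long (x), 16 mm thick, 50 mm high with stopper; stands in another pocket; to be left there. Origin at the centre of its underside.
- cell_short: The short cell, same make but 12.5 mm long (x), 16 mm thick, 50 mm high with stopper; stands in another pocket; to be left there. Origin at the centre of its underside.
- dye_bottle: Bystander: translucent dye bottle, 46 mm across, 105 mm tall; to be left where it is. Origin at the centre of its underside.
- wax_pot: Bystander: white lidded pot, 50 mm across, 57 mm tall; to be left where it is. Origin at the centre of its underside.
- beeswax: Bystander: block of wax, 35 x 52 x 19 mm; to be left where it is. Origin at the centre of its underside.
- mug: Bystander: two-tone mug, 101 mm tall; to be left where it is. Origin at the centre of its underside.
- tape_roll: Bystander: roll of tape lying flat, 103 mm across, 25 mm tall; to be left where it is. Origin at the centre of its underside.
Mind the look-alikes: they are no part of the job. What is shaped like the cell_long but blue, green or turquoise is not meant.

How it is judged:
By the outcome, as a careful person would: the job done as asked, in the order asked, and still so for the second after the job is handed in, while the arm keeps its last pose, push and grip.
It also fails if it takes over 48 s, if anything falls off the work surface, if the arm or the gripper's body presses on something with over 40 N, if the wrist force passes 120 N, or if a joint passes its speed limit or range.

## Working session

There is one attempt and no reset: what is moved stays moved. The work goes in short steps, Python scripts to look and compute and a tool call to move; the robot and the scene stay as the last step left them, time stands still between calls to the robot, and variables do not carry over. Pictures are saved under pics/ and viewed, and the job is handed in when it is done.

Besides the shell and the picture viewer there is one more tool, called after "Request:" by a JSON object that holds its "fn" and its "kwargs", one argument or row to a line. play_rows: Moves the arm, as the interface text tells. Its arguments: {"type":"object","properties":{"deltas":{"type":"array"},"force":{"type":"number"}},"required":["deltas"]}

```bash
mkdir -p pics; cat > h.py <<'E'
import numpy as np,cv2
from scipy.spatial.transform import Rotation as R
from cell import readout,camera,bot,boxes_of,silhouettes,pinpoint
def Rt(c):
    return cv2.Rodrigues(np.array(c['rvec'],float))[0],np.array(c['tvec'],float).ravel()
def obs():
    return readout.get_obs()
def toolT(o):
    w,x,y,z=o['orientation'];T=np.eye(4);T[:3,:3]=R.from_quat([x,y,z,w]).as_matrix();T[:3,3]=o['eef_pos'];return T
def camT(c,o=None): # cam->world
    if 'hand_eye' in c: return toolT(o)@np.array(c['hand_eye'])
    r,t=Rt(c);T=np.eye(4);T[:3,:3]=r.T;T[:3,3]=-r.T@t;return T
def slopes(c,px):
    K=np.array(c['camera_matrix']);px=np.atleast_2d(px).astype(float)
    d=np.c_[(px[:,0]-K[0,2])/K[0,0],(px[:,1]-K[1,2])/K[1,1]]
    s=d.copy()
    for _ in range(20): s=d/(1+c['k1']*(s**2).sum(1,keepdims=True))
    return s
def onz(c,px,z,o=None):
    T=camT(c,o);s=slopes(c,px);d=np.c_[s,np.ones(len(s))]@T[:3,:3].T
    k=(z-T[2,3])/d[:,2];return T[:3,3]+d*k[:,None]
def cloud(c,o=None):
    v,u=np.mgrid[0:420,0:560];px=np.c_[u.ravel(),v.ravel()];s=slopes(c,px);z=np.array(c['range_z']).ravel()
    T=camT(c,o);p=np.c_[s*z[:,None],z]@T[:3,:3].T+T[:3,3];p[z<=0]=np.nan
    return p.reshape(420,560,3)
def proj(c,P,o=None):
    T=np.linalg.inv(camT(c,o));P=np.atleast_2d(P);q=P@T[:3,:3].T+T[:3,3];s=q[:,:2]/q[:,2:]
    s=s*(1+c['k1']*(s**2).sum(1,keepdims=True));K=np.array(c['camera_matrix'])
    return np.c_[s[:,0]*K[0,0]+K[0,2],s[:,1]*K[1,1]+K[1,2]]
def save(n,im,f=1):
    cv2.imwrite('pics/'+n,cv2.resize(im[...,::-1],None,fx=f,fy=f,interpolation=cv2.INTER_CUBIC))
E
python3 - <<'E'
from h import *
o=obs();print({k:np.round(v,3) for k,v in o.items()})
for n in ['scene','top']:
    c=camera(n);save(n+'0.png',c['pixels'],1.4);print(n,np.round(camT(c)[:3,3],3),c['k1'])
    for l in ['photometer','shutter_grip','beam_mid','cell_stand','cell_long','cell_long_centre','cell_mid','cell_short']:
        r=pinpoint(l,n);print(l,[(np.round(x['location'],1),round(x['confidence'],2)) for x in r[:4]])
E
```

```text
{'clock': np.float64(0.0), 'q': array([-1.426,  0.151,  1.438,  0.   ,  1.554, -0.134]), 'joint_velocities': array([-0.   , -0.001,  0.   , -0.   , -0.001,  0.002]), 'tau': array([-2.0000e-03, -7.1304e+01, -5.7088e+01, -0.0000e+00,  9.0000e-03,
        0.0000e+00]), 'eef_pos': array([ 0.158, -0.553,  0.303]), 'orientation': array([-0.001,  0.99 ,  0.139,  0.   ]), 'wrist_force': array([-0.026,  0.355, -0.883]), 'ft_torque': array([-0.013, -0.002,  0.006]), 'finger_gap': np.float64(0.996)}
scene [-0.149  1.219  1.027] 0.06916976828470324
photometer [(array([317.3, 281. ]), 0.58)]
shutter_grip [(array([311.1, 265.6]), 0.42)]
beam_mid [(array([316.2, 260.5]), 0.65)]
cell_stand [(array([343.7, 237.8]), 0.62)]
cell_long [(array([334.9, 218.4]), 0.74), (array([353.7, 237. ]), 0.7), (array([319.1, 180.3]), 0.57), (array([349.8, 222.7]), 0.43)]
cell_long_centre [(array([357.9, 231.6]), 0.75), (array([357.8, 218.6]), 0.75), (array([321.5, 179.7]), 0.69), (array([343.4, 182.2]), 0.62)]
cell_mid [(array([339.2, 234.8]), 0.64)]
cell_short [(array([322.7, 230.2]), 0.49)]
top [0.46  0.012 1.545] -0.08635609581988801
photometer [(array([248.7, 240.5]), 0.81)]
shutter_grip [(array([212.1, 257.2]), 0.55), (array([320. , 246.4]), 0.28)]
beam_mid [(array([242.6, 244.5]), 0.77)]
cell_stand [(array([315.1, 230.6]), 0.81)]
cell_long [(array([317.6, 246.6]), 0.62), (array([390.6, 170.2]), 0.55), (array([340.2, 234.6]), 0.52), (array([341.9, 212.9]), 0.52)]
cell_long_centre [(array([345.7, 209.2]), 0.66), (array([393.7, 188.2]), 0.63), (array([341.3, 233.6]), 0.61), (array([247.6, 240.2]), 0.59)]
cell_mid [(array([313.7, 231.1]), 0.6), (array([246.2, 238.7]), 0.4)]
cell_short [(array([311.5, 217.3]), 0.58)]
```

View pics/scene0.png

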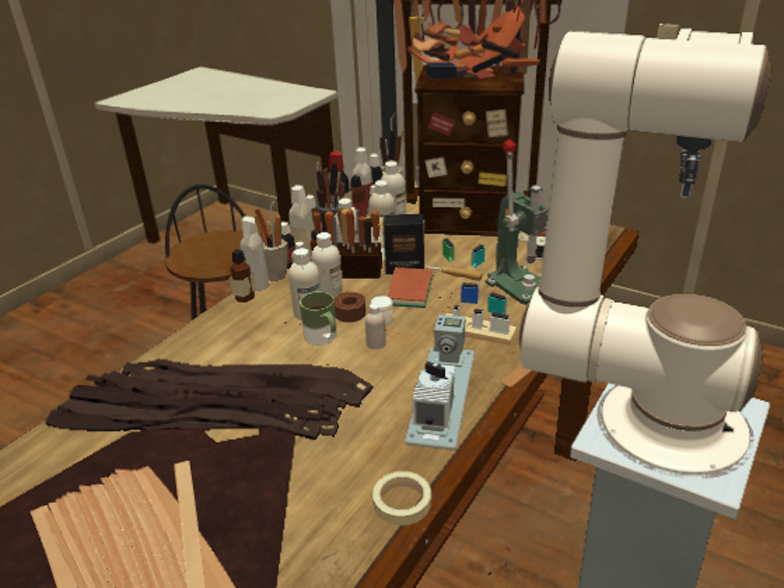

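View pics/top0.png

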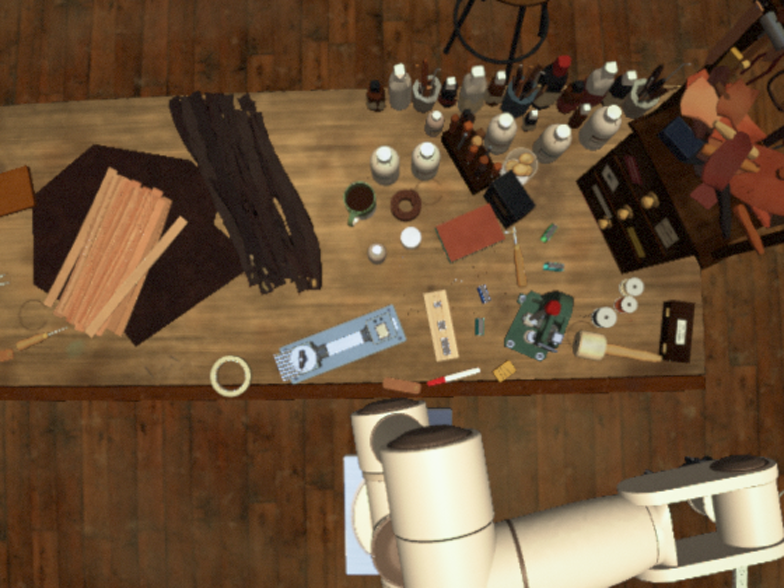

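```bash
python3 - <<'E'
from h import *
c=camera('top');save('top1.png',c['pixels'][150:330,150:430],2.85)
np.save('topc.npy',cloud(c))
E
```

```text
(no output)
```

View pics/top1.png

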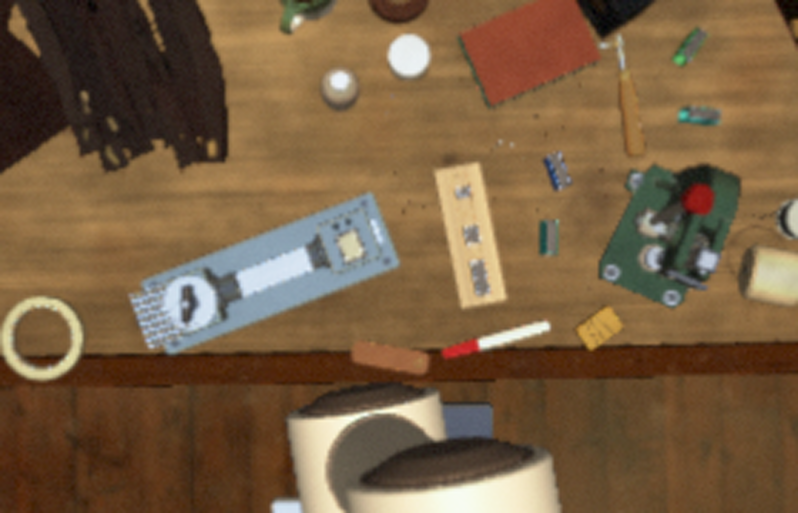

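The top view shows the photometer at crop (170–400, 190–350), with the lamp on the left. The stand is at crop (437–505, 165–305). It holds three clear cells: short at the far end, mid in the centre, and long nearest the robot (full-image ≈(318,247)). The coloured look-alikes lie outside the stand. Next I'll measure poses.

```bash
python3 - <<'E'
from h import *
c=camera('top');P=cloud(c)
def rep(l):
    m=silhouettes(l,'top')
    for x in m[:3]:
        M=x['mask'];p=P[M];p=p[np.isfinite(p[:,0])];print(l,round(x['confidence'],2),M.sum(),np.round(np.median(p,0),3),np.round(p.min(0),3),np.round(p.max(0),3))
        r=cv2.minAreaRect(np.float32(p[:,:2]));print('   rect',np.round(r[0],4),np.round(r[1],4),round(r[2],2))
for l in ['photometer','cell_stand','cell_long','cell_mid','cell_short','tape_roll','shutter_grip','mug','dye_bottle','wax_pot','beeswax']: rep(l)
for l,z in [('shutter_grip',.1415),('beam_mid',.085),('cell_stand',0),('photometer',0)]:
    for x in pinpoint(l,'top')[:2]: print(l,onz(c,x['location'],z)[0].round(4),x['confidence'])
# plate by height
for lo,hi,n in [(.013,.023,'plate18'),(.112,.126,'headtops'),(.145,.16,'handle'),(.05,.07,'celltops')]:
    m=(P[...,2]>lo)&(P[...,2]<hi)&(P[...,0]<.75)&(P[...,0]>.2)&(abs(P[...,1])<.35)
    nn,lab,st,ce=cv2.connectedComponentsWithStats(m.astype(np.uint8))
    for i in range(1,nn):
        if st[i,4]>15:
            p=P[lab==i][:,:2];r=cv2.minAreaRect(np.float32(p));print(n,st[i,4],np.round(p.mean(0),4),'rect',np.round(r[0],4),np.round(r[1],4),round(r[2],2))
E
```

```text
photometer 0.91 2653 [0.432 0.162 0.02 ] [ 0.336 -0.003 -0.009] [0.53  0.325 0.157]
   rect [0.4299 0.1639] [0.1099 0.3316] 20.3
cell_stand 0.78 645 [ 0.469 -0.09   0.016] [ 0.386 -0.133 -0.008] [ 0.562 -0.054  0.066]
   rect [ 0.4745 -0.0932] [0.1732 0.059 ] 9.78
cell_long 0.63 80 [ 0.471 -0.185  0.047] [ 0.452 -0.197  0.004] [ 0.49  -0.178  0.058]
   rect [ 0.471  -0.1872] [0.018  0.0386] 88.39
cell_mid 0.7 428 [0.354 0.441 0.023] [ 0.307  0.387 -0.031] [0.407 0.502 0.033]
   rect [0.3597 0.442 ] [0.1126 0.1   ] 71.77
cell_mid 0.24 72 [ 0.423 -0.1    0.058] [ 0.402 -0.114  0.011] [ 0.443 -0.091  0.066]
   rect [ 0.4236 -0.1033] [0.0424 0.0201] 9.75
cell_short 0.74 42 [ 0.423 -0.1    0.06 ] [ 0.406 -0.108  0.052] [ 0.44  -0.093  0.066]
   rect [ 0.423  -0.1001] [0.0356 0.0128] 8.91
tape_roll 0.64 412 [0.358 0.435 0.023] [ 0.308  0.387 -0.008] [0.407 0.489 0.033]
   rect [0.3576 0.438 ] [0.103 0.099] 88.73
tape_roll 0.37 134 [ 0.357 -0.247  0.018] [ 0.335 -0.271  0.004] [ 0.381 -0.221  0.029]
   rect [ 0.3581 -0.2473] [0.0324 0.05  ] 35.18
mug 0.55 563 [0.783 0.105 0.063] [ 0.723  0.
[... 1921 characters left out ...]
027 0.2381] [0.0108 0.0384] 88.01
celltops 19 [ 0.7309 -0.2543] rect [ 0.7318 -0.2539] [0.0422 0.003 ] 32.03
celltops 18 [0.7112 0.2978] rect [0.7103 0.2982] [0.037  0.0106] 28.74
celltops 168 [ 0.6935 -0.0203] rect [ 0.6939 -0.0206] [0.0466 0.0493] 45.24
celltops 17 [0.6408 0.0598] rect [0.6423 0.0606] [0.0156 0.0424] 11.9
celltops 23 [ 0.5441 -0.2014] rect [ 0.5449 -0.2012] [0.0224 0.0137] 19.79
celltops 17 [ 0.5316 -0.3453] rect [ 0.5316 -0.3455] [0.0062 0.0308] 76.54
celltops 30 [ 0.475  -0.0922] rect [ 0.4751 -0.0924] [0.0214 0.0156] 10.47
celltops 19 [ 0.4646 -0.1867] rect [ 0.4672 -0.186 ] [0.0102 0.0308] 87.62
celltops 60 [ 0.4229 -0.1008] rect [ 0.4232 -0.1015] [0.0422 0.0161] 10.27
```

```bash
python3 - <<'E'
from h import *
c=camera('scene');save('sc1.png',c['pixels'][160:340,250:400],4) if 0 else save('sc1.png',c['pixels'][170:330,270:400],3.7)
c=camera('wrist');save('w0.png',c['pixels'],1);print(np.round(c['hand_eye'],3))
E
```

```text
[[-0.    -0.961 -0.278  0.071]
 [ 1.    -0.    -0.     0.   ]
 [ 0.    -0.278  0.961 -0.07 ]
 [ 0.     0.     0.     1.   ]]
```

View pics/sc1.png

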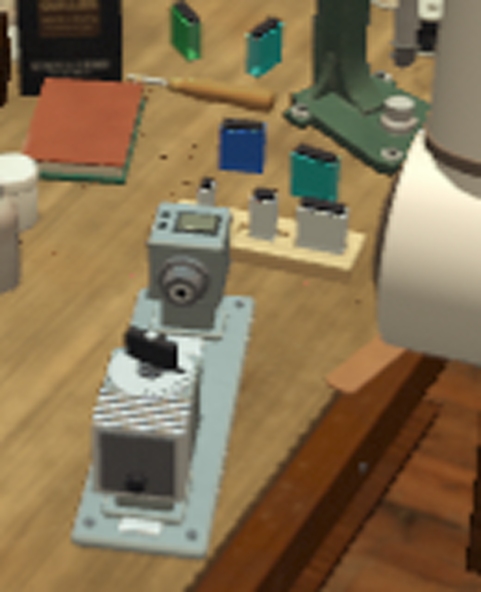

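View pics/w0.png

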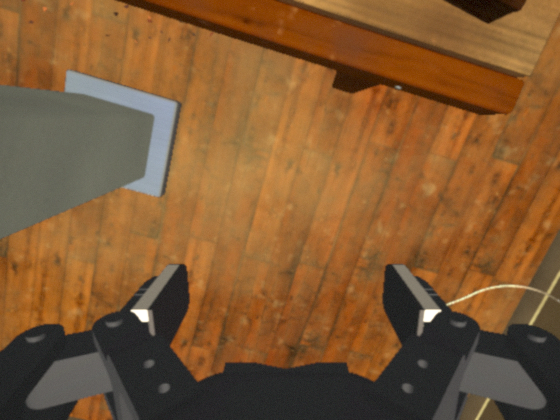

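The stand's long-face cell nearest the robot, at top px (318,247), is clear with a 42 mm top in the depth data, so it is cell_long. The blue/teal/green ones at px (345,209), (341,234) and (393,188) are look-alikes outside the stand. I'll move over the stand and check with a wrist close-up.

Request:
{"fn": "play_rows", "kwargs": {
  "deltas": [
    [[100,0.027,-0.026,0,0,0,0.01],[100,0.027,-0.026,0,0,0,0.01],[100,0.027,-0.026,0,0,0,0.01],[100,0.027,-0.026,0,0,0,0.01],[100,0.027,-0.026,0,0,0,0.01],[100,0.027,-0.026,0,0,0,0.01],[100,0.027,-0.026,0,0,0,0.01],[100,0.027,-0.026,0,0,0,0.01],[100,0.027,-0.026,0,0,0,0.01],[100,0.027,-0.026,0,0,0,0.01]]
  ]
}}

```text
clock: 2.68
eef_pos: [0.364, -0.229, 0.3025]
orientation: [0.0, 0.997, 0.082, 0.0]
wrist_force: [0.4, -0.5, -0.4]
finger_gap: 1.0
```

Request:
{"fn": "play_rows", "kwargs": {
  "deltas": [
    [[100,0.019,-0.0295,0,0,0,0],[100,0.019,-0.0295,0,0,0,0],[100,0.019,-0.0295,0,0,0,0],[100,0.019,-0.0295,0,0,0,0],[100,0,0,0,0,0,0]]
  ]
}}

```text
clock: 3.1
eef_pos: [0.4233, -0.0883, 0.3035]
orientation: [0.0, 0.996, 0.084, 0.002]
wrist_force: [-0.3, -1.1, 1.3]
finger_gap: 1.002
```

```bash
cat > meas.py <<'E'
from h import *
def grab(name):
    o=obs();c=camera('wrist');save(name,c['pixels'],1.3);P=cloud(c,o);np.savez('last.npz',P=P,px=c['pixels']);return o,c,P
def comps(P,lo,hi,minpx=60):
    m=(P[...,2]>lo)&(P[...,2]<hi)&(P[...,0]>.2)
    nn,lab,st,ce=cv2.connectedComponentsWithStats(m.astype(np.uint8))
    for i in range(1,nn):
        if st[i,4]>minpx:
            p=P[lab==i];r=cv2.minAreaRect(np.float32(p[:,:2]));print((lo,hi),st[i,4],'mean',np.round(p.mean(0),4),'rect',np.round(r[0],4),np.round(r[1],4),round(r[2],2),'px',ce[i].round())
E
python3 - <<'E'
from meas import *
o,c,P=grab('w1.png');print(o['clock'],o['eef_pos'].round(4),o['q'].round(3))
comps(P,.052,.07);comps(P,.012,.02,500)
E
```

```text
3.1 [ 0.4233 -0.0883  0.3035] [-3.850e-01 -1.550e-01  1.743e+00  1.000e-03  1.550e+00  1.018e+00]
(0.052, 0.07) 252 mean [ 0.5259 -0.083   0.0578] rect [ 0.5259 -0.0834] [0.0127 0.0153] 9.11 px [298.  80.]
(0.052, 0.07) 238 mean [0.4788 0.0265 0.0653] rect [0.4774 0.027 ] [0.0601 0.0086] 13.23 px [169. 112.]
(0.052, 0.07) 392 mean [ 0.4742 -0.0922  0.0582] rect [ 0.4741 -0.0924] [0.0216 0.0154] 9.82 px [298. 140.]
(0.052, 0.07) 215 mean [ 0.5034 -0.3306  0.0584] rect [ 0.5009 -0.3342] [0.0227 0.0156] 23.47 px [553. 151.]
(0.052, 0.07) 668 mean [ 0.4231 -0.1009  0.0585] rect [ 0.422  -0.1012] [0.0424 0.0152] 10.43 px [298. 194.]
(0.012, 0.02) 622 mean [ 0.6013 -0.2861  0.0166] rect [ 0.5989 -0.2872] [0.0731 0.0192] 18.28 px [515.  38.]
(0.012, 0.02) 6203 mean [ 0.4825 -0.0902  0.0157] rect [ 0.4744 -0.0919] [0.1724 0.0561] 9.79 px [296. 127.]
(0.012, 0.02) 11275 mean [0.4368 0.1239 0.0162] rect [0.4432 0.1246] [0.1003 0.2438] 19.93 px [ 90. 137.]
(0.012, 0.02) 9188 mean [ 0.4648 -0.3139  0.0154] rect [ 0.4701 -0.3254] [0.1147 0.1602] 67.89 px [494. 178.]
(0.012, 0.02) 964 mean [ 0.3623 -0.2476  0.0173] rect [ 0.3572 -0.247 ] [0.0349 0.0524] 34.15 px [410. 256.]
(0.012, 0.02) 1036 mean [ 0.3461 -0.1207  0.0143] rect [ 0.3455 -0.1199] [0.0135 0.1342] 14.51 px [301. 251.]
```

View pics/w1.png

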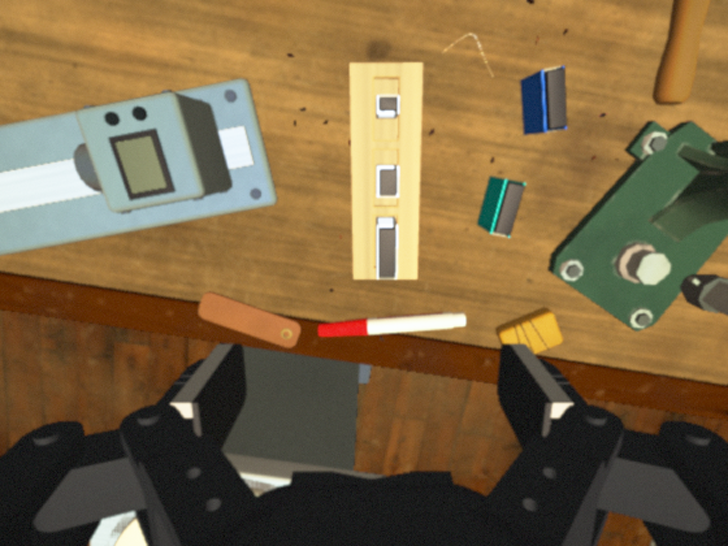

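This confirms the choice: the clear cell at wrist (387,248) of the enlarged view sits in the near pocket and is the longest of the three. The blue (545,98) and teal (500,207) cells lie outside the stand. The long cell is at (0.422,-0.101), yaw 10°, which agrees with the stand geometry. Next is the shutter.

```bash
cat > plan.py <<'E'
import numpy as np
def plan(p,yaw,pt,yt,n,claw=100):
    # straight, p,pt 3-vectors; yaw deg
    p=np.array(p,float);d=(np.array(pt)-p)/n;dy=np.radians(yt-yaw)/n
    for i in range(n):
        a=np.radians(yaw)+dy*i;c,s=np.cos(a),np.sin(a)
        print('[%d, %.3f, %.3f, %.3f, 0, 0, %.3f],'%(claw,d[0]*c+d[1]*s,d[0]*s-d[1]*c,-d[2],-dy),end=' ' if (i+1)%10 else '\n')
    print()
E
python3 -c "
from plan import *
plan([.4233,-.0883,.3035],9.7,[.405,.238,.30],178,24)"
```

```text
[100, 0.002, -0.014, 0.000, 0, 0, -0.122], [100, 0.003, -0.013, 0.000, 0, 0, -0.122], [100, 0.005, -0.013, 0.000, 0, 0, -0.122], [100, 0.006, -0.012, 0.000, 0, 0, -0.122], [100, 0.008, -0.011, 0.000, 0, 0, -0.122], [100, 0.009, -0.010, 0.000, 0, 0, -0.122], [100, 0.010, -0.009, 0.000, 0, 0, -0.122], [100, 0.011, -0.008, 0.000, 0, 0, -0.122], [100, 0.012, -0.006, 0.000, 0, 0, -0.122], [100, 0.013, -0.005, 0.000, 0, 0, -0.122],
[100, 0.013, -0.003, 0.000, 0, 0, -0.122], [100, 0.014, -0.002, 0.000, 0, 0, -0.122], [100, 0.014, 0.000, 0.000, 0, 0, -0.122], [100, 0.013, 0.002, 0.000, 0, 0, -0.122], [100, 0.013, 0.003, 0.000, 0, 0, -0.122], [100, 0.013, 0.005, 0.000, 0, 0, -0.122], [100, 0.012, 0.007, 0.000, 0, 0, -0.122], [100, 0.011, 0.008, 0.000, 0, 0, -0.122], [100, 0.010, 0.009, 0.000, 0, 0, -0.122], [100, 0.009, 0.010, 0.000, 0, 0, -0.122],
[100, 0.007, 0.011, 0.000, 0, 0, -0.122], [100, 0.006, 0.012, 0.000, 0, 0, -0.122], [100, 0.004, 0.013, 0.000, 0, 0, -0.122], [100, 0.003, 0.013, 0.000, 0, 0, -0.122],
```

Request:
{"fn": "play_rows", "kwargs": {
  "deltas": [
    [[100,0.002,-0.014,0,0,0,-0.122],[100,0.003,-0.013,0,0,0,-0.122],[100,0.005,-0.013,0,0,0,-0.122],[100,0.006,-0.012,0,0,0,-0.122],[100,0.008,-0.011,0,0,0,-0.122],[100,0.009,-0.01,0,0,0,-0.122],[100,0.01,-0.009,0,0,0,-0.122],[100,0.011,-0.008,0,0,0,-0.122],[100,0.012,-0.006,0,0,0,-0.122],[100,0.013,-0.005,0,0,0,-0.122]]
  ]
}}

```text
clock: 3.98
eef_pos: [0.4131, 0.0424, 0.3032]
orientation: [0.003, 0.761, 0.649, -0.0]
wrist_force: [-0.2, -1.2, -0.2]
finger_gap: 0.997
```

Request:
{"fn": "play_rows", "kwargs": {
  "deltas": [
    [[100,0.013,-0.003,0,0,0,-0.122],[100,0.014,-0.002,0,0,0,-0.122],[100,0.014,0,0,0,0,-0.122],[100,0.013,0.002,0,0,0,-0.122],[100,0.013,0.003,0,0,0,-0.122],[100,0.013,0.005,0,0,0,-0.122],[100,0.012,0.007,0,0,0,-0.122],[100,0.011,0.008,0,0,0,-0.122],[100,0.01,0.009,0,0,0,-0.122],[100,0.009,0.01,0,0,0,-0.122]]
  ]
}}

```text
clock: 4.82
eef_pos: [0.401, 0.1748, 0.3029]
orientation: [0.003, 0.237, 0.972, -0.003]
wrist_force: [0.4, 0.3, 0.1]
finger_gap: 1.001
```

Request:
{"fn": "play_rows", "kwargs": {
  "deltas": [
    [[100,0.007,0.011,0,0,0,-0.122],[100,0.006,0.012,0,0,0,-0.122],[100,0.004,0.013,0,0,0,-0.122],[100,0.003,0.013,0,0,0,-0.122],[100,0,0,0,0,0,0]]
  ]
}}

```text
clock: 5.23
eef_pos: [0.3971, 0.2272, 0.3025]
orientation: [0.003, -0.015, 1.0, -0.004]
wrist_force: [1.3, -0.4, 0.4]
finger_gap: 0.995
```

```bash
cat >> meas.py <<'E'
def yaw(o):
    T=toolT(o);return np.degrees(np.arctan2(T[1,0],T[0,0])), T[:3,2]
E
python3 - <<'E'
from meas import *
o,c,P=grab('w2.png');print(o['clock'],o['eef_pos'].round(4),o['q'].round(3),yaw(o))
comps(P,.145,.158);comps(P,.112,.128,400);comps(P,.012,.022,1000)
E
```

```text
5.2333 [0.3971 0.2272 0.3025] [ 0.356 -0.098  1.695 -0.01   1.542 -1.244] (np.float64(-178.3124255201919), array([ 0.00555845, -0.00816408, -0.99995122]))
(0.145, 0.158) 871 mean [0.3999 0.2385 0.1524] rect [0.4014 0.2388] [0.0111 0.0416] 88.0 px [304. 223.]
(0.112, 0.128) 7650 mean [0.3921 0.2555 0.1196] rect [0.3956 0.2538] [0.067  0.0934] 20.16 px [324. 200.]
(0.112, 0.128) 4373 mean [0.4659 0.0567 0.1168] rect [0.4685 0.0548] [0.0626 0.0611] 20.78 px [ 87. 276.]
(0.012, 0.022) 12012 mean [0.4233 0.1396 0.0164] rect [0.4316 0.1564] [0.0994 0.3079] 19.96 px [210. 200.]
(0.012, 0.022) 3566 mean [ 0.4815 -0.0792  0.0156] rect [ 0.4741 -0.0909] [0.1733 0.0577] 9.12 px [ 22. 242.]
(0.012, 0.022) 2933 mean [0.6026 0.2659 0.0171] rect [0.6085 0.2783] [0.1488 0.0724] 85.07 px [313. 340.]
```

View pics/w2.png

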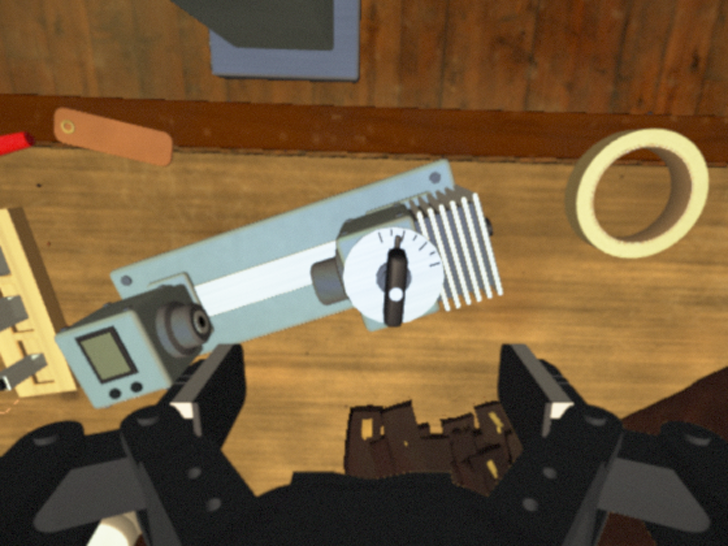

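The wrist view shows the handle at (397,285) of the enlarged picture, nose towards the robot. The bar's yaw is 178° and the photometer's yaw is about 20.1°, so the shutter is at ≈22° now. 60° open means a tool yaw of about 140°.

Request:
{"fn": "play_rows", "kwargs": {
  "deltas": [
    [[100,-0.005,0.012,0,-0.008,0.006,0.065],[100,0,0,0.03,0,0,0],[70,0,0,0.03,0,0,0],[60,0,0,0,0,0,0]]
  ],
  "force": 30
}}

```text
clock: 5.62
eef_pos: [0.4042, 0.2349, 0.2422]
orientation: [0.002, 0.032, 0.999, -0.0]
wrist_force: [-0.3, -0.7, -1.6]
finger_gap: 0.747
```

```bash
python3 - <<'E'
from meas import *
o,c,P=grab('w3.png');print(o['clock'],o['eef_pos'].round(4),yaw(o))
comps(P,.145,.158,200);comps(P,.112,.128,400)
E
```

```text
5.6167 [0.4042 0.2349 0.2422] (np.float64(176.29959555546446), array([ 3.42238561e-03, -2.91184221e-04, -9.99994101e-01]))
(0.145, 0.158) 1522 mean [0.3995 0.2389 0.1525] rect [0.4014 0.2388] [0.0109 0.0415] 87.93 px [293. 245.]
(0.112, 0.128) 12731 mean [0.3916 0.256  0.1196] rect [0.3955 0.2538] [0.0669 0.0941] 19.34 px [319. 210.]
(0.112, 0.128) 3860 mean [0.4578 0.0573 0.117 ] rect [0.4594 0.0503] [0.0397 0.0691] 35.57 px [ 30. 321.]
```

View pics/w3.png

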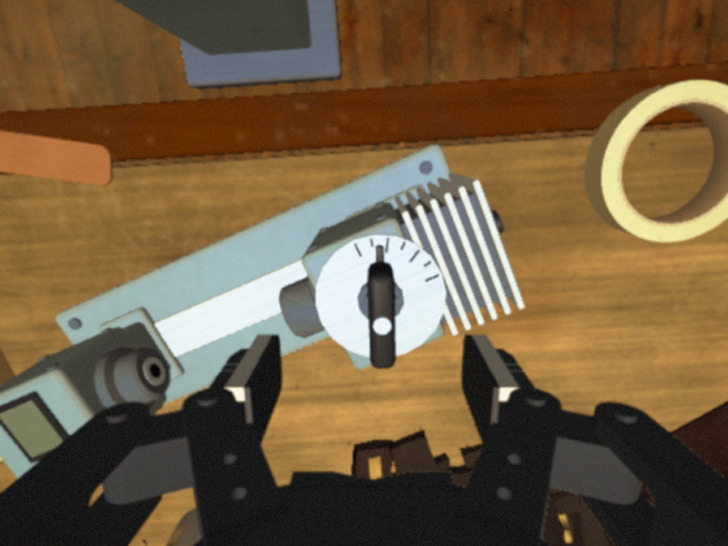

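Request:
{"fn": "play_rows", "kwargs": {
  "deltas": [
    [[60,0.0025,0.004,0.005,0,0.003,-0.03],[60,0,0,0.017,0,0,0],[60,0,0,0.017,0,0,0],[60,0,0,0,0,0,0]]
  ]
}}

```text
clock: 6.0
eef_pos: [0.4049, 0.2383, 0.2109]
orientation: [0.004, 0.018, 1.0, 0.001]
wrist_force: [-0.7, -0.2, -1.2]
finger_gap: 0.598
```

```bash
python3 - <<'E'
from meas import *
o=obs();print(o['clock'],o['eef_pos'].round(4),yaw(o))
E
```

```text
6.0 [0.4049 0.2383 0.2109] (np.float64(177.92713927712526), array([ 0.0086379 ,  0.00265411, -0.99995917]))
```

Request:
{"fn": "play_rows", "kwargs": {
  "deltas": [
    [[60,0.004,0,0.004,0,0.006,0],[30,0.001,0,0.002,0,0,0],[0,0,0,0,0,0,0],[0,0,0,0,0,0,0],[0,0,0,0,0,0,0],[0,0,0,0,0,0,0]]
  ],
  "force": 30
}}

```text
clock: 6.5
eef_pos: [0.4006, 0.2389, 0.2097]
orientation: [0.003, 0.018, 1.0, 0.003]
wrist_force: [3.5, 0.2, -12.7]
finger_gap: 0.116
```

```bash
python3 - <<'E'
from meas import *
o=obs();print(o['clock'],o['eef_pos'].round(4),yaw(o),o['wrist_force'],o['finger_gap'],o['q'].round(3))
E
```

```text
6.5 [0.4006 0.2389 0.2097] (np.float64(177.93837191027444), array([ 0.00665195,  0.00502919, -0.99996523])) [  3.47801356   0.18008911 -12.70626409] 0.11576615021362273 [ 0.371 -0.029  1.821  0.002  1.342 -1.164]
```

Request:
{"fn": "play_rows", "kwargs": {
  "deltas": [
    [[0,0,0,0,0,0,0.08],[0,0,0,0,0,0,0.08],[0,0,0,0,0,0,0.08],[0,0,0,0,0,0,0.08],[0,0,0,0,0,0,0.08],[0,0,0,0,0,0,0.08],[0,0,0,0,0,0,0.08],[0,0,0,0,0,0,0]]
  ]
}}

```text
clock: 7.17
eef_pos: [0.4007, 0.2391, 0.2096]
orientation: [0.002, 0.306, 0.952, 0.003]
wrist_force: [0.5, 1.4, -5.6]
finger_gap: 0.12
```

```bash
python3 - <<'E'
from meas import *
o,c,P=grab('w4.png');print(o['clock'],o['eef_pos'].round(4),yaw(o),o['wrist_force'],o['finger_gap'])
E
```

```text
7.1667 [0.4007 0.2391 0.2096] (np.float64(144.41573129773414), array([ 0.0060774 ,  0.004707  , -0.99997045])) [ 0.49076099  1.39306679 -5.64518989] 0.11997273365538763
```

View pics/w4.png

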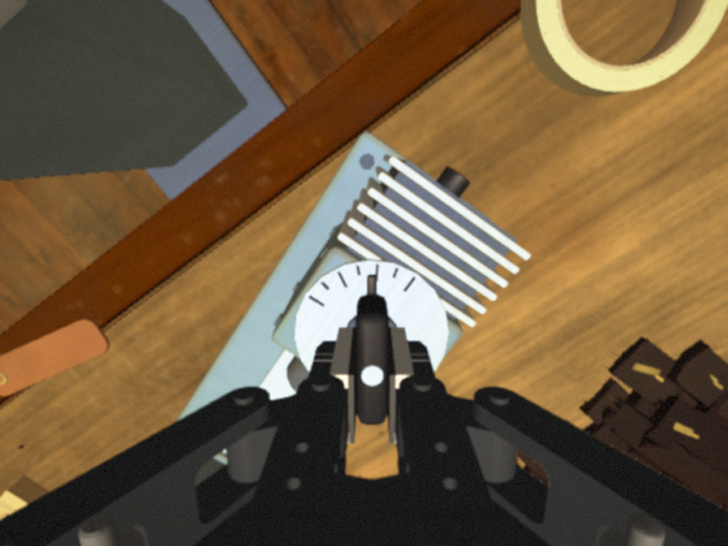

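The picture shows the nose at (372,278), just short of the long 60° tick at (376,270). The tool reads 144.4°, so about 4.3° is left.

Request:
{"fn": "play_rows", "kwargs": {
  "deltas": [
    [[0,0,0,0,0,0,0.075],[0,0,0,0,0,0,0],[0,0,0,0,0,0,0]]
  ]
}}

```text
clock: 7.47
eef_pos: [0.4008, 0.2391, 0.2097]
orientation: [0.002, 0.335, 0.942, 0.003]
wrist_force: [1.4, 1.3, -5.6]
finger_gap: 0.119
```

```bash
python3 - <<'E'
from meas import *
o,c,P=grab('w5.png');print(o['clock'],o['eef_pos'].round(4),yaw(o),o['wrist_force'],o['finger_gap'])
save('w5c.png',c['pixels'][180:300,200:380],4.4)
E
```

```text
7.4667 [0.4008 0.2391 0.2097] (np.float64(140.87599300089397), array([ 0.00598705,  0.00466289, -0.99997121])) [ 1.37684708  1.32143826 -5.55219768] 0.11945362045660456
```

View pics/w5c.png

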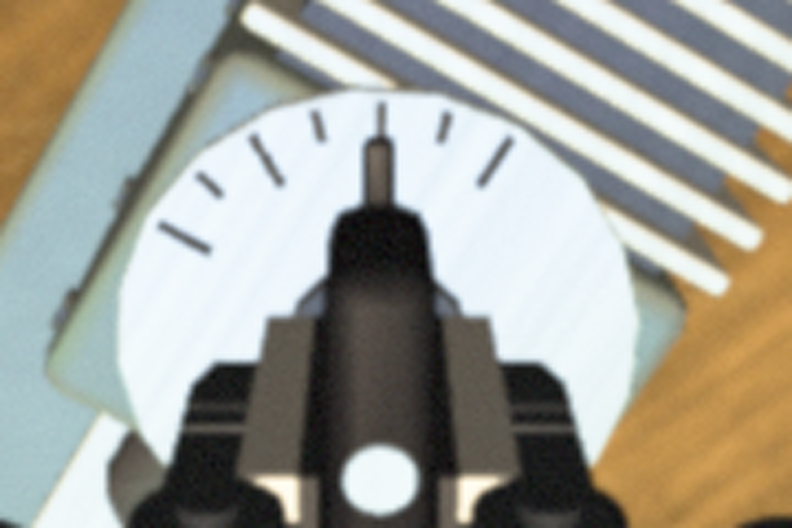

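The nose at (378,140) is now almost on the 60° tick at (381,120). One small nudge, then release and rise.

Request:
{"fn": "play_rows", "kwargs": {
  "deltas": [
    [[0,0,0,0,0,0,0.012],[0,0,0,0,0,0,0],[50,0,0,0,0,0,0],[50,0,0,0,0,0,0],[50,0,0,0,0,0,0],[60,0,0,-0.02,0,0,0],[60,0,0,-0.03,0,0,0],[100,0,0,-0.03,0,0,0],[100,0,0,0,0,0,0]]
  ]
}}

```text
clock: 8.27
eef_pos: [0.3998, 0.2384, 0.2929]
orientation: [0.001, 0.337, 0.942, 0.003]
wrist_force: [-0.2, -0.1, 0.3]
finger_gap: 0.86
```

```bash
python3 - <<'E'
from meas import *
o,c,P=grab('w6.png');print(o['clock'],o['eef_pos'].round(4),yaw(o),o['wrist_force'],o['finger_gap'])
comps(P,.145,.158,200);comps(P,.112,.128,400);comps(P,.012,.022,1000)
save('w6c.png',c['pixels'][150:330,180:400],3.5)
E
```

```text
8.2667 [0.3998 0.2384 0.2929] (np.float64(140.62007155859445), array([ 0.00451272,  0.00371306, -0.99998292])) [-0.1817605  -0.09977356  0.3220385 ] 0.8604056446211553
(0.145, 0.158) 949 mean [0.4002 0.2399 0.1524] rect [0.4014 0.2391] [0.0109 0.0414] 50.37 px [287. 222.]
(0.112, 0.128) 8544 mean [0.393  0.258  0.1194] rect [0.3964 0.2541] [0.0681 0.0935] 19.7 px [299. 187.]
(0.012, 0.022) 8236 mean [0.4255 0.1529 0.0164] rect [0.4298 0.1617] [0.0991 0.2972] 20.03 px [241. 245.]
(0.012, 0.022) 1425 mean [0.6117 0.384  0.0169] rect [0.6133 0.3822] [0.0572 0.038 ] 18.45 px [503. 245.]
(0.012, 0.022) 1968 mean [0.6243 0.3087 0.0175] rect [0.6288 0.3082] [0.0729 0.0982] 73.56 px [452. 290.]
```

View pics/w6c.png

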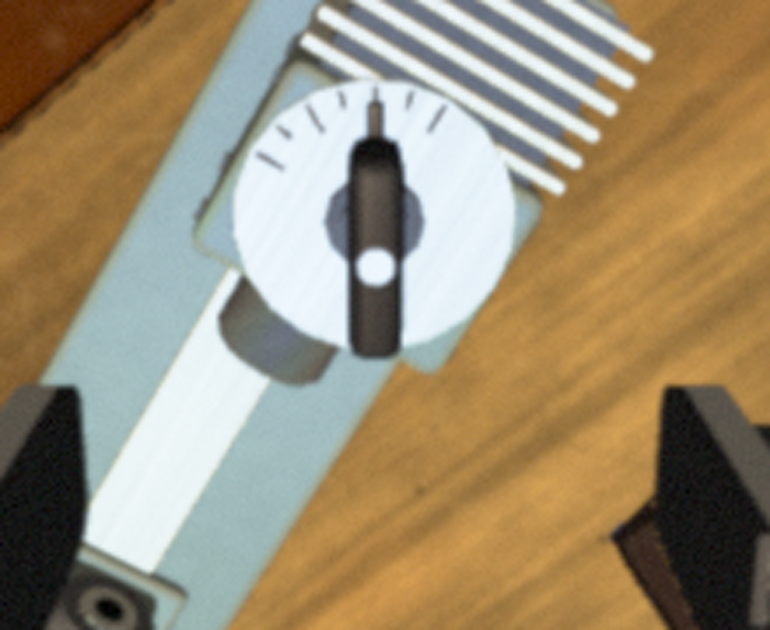

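The handle is released with the nose on the 60° tick at (376,100). The fit gives 59.6–60.4°. Now back to the cell.

```bash
python3 -c "
from plan import *
plan([.3998,.2384,.293],140.6,[.422,-.105,.26],10,20)"
```

```text
[100, -0.012, -0.013, 0.002, 0, 0, 0.114], [100, -0.013, -0.011, 0.002, 0, 0, 0.114], [100, -0.014, -0.010, 0.002, 0, 0, 0.114], [100, -0.015, -0.008, 0.002, 0, 0, 0.114], [100, -0.016, -0.006, 0.002, 0, 0, 0.114], [100, -0.017, -0.004, 0.002, 0, 0, 0.114], [100, -0.017, -0.002, 0.002, 0, 0, 0.114], [100, -0.017, -0.000, 0.002, 0, 0, 0.114], [100, -0.017, 0.002, 0.002, 0, 0, 0.114], [100, -0.017, 0.004, 0.002, 0, 0, 0.114],
[100, -0.016, 0.005, 0.002, 0, 0, 0.114], [100, -0.016, 0.007, 0.002, 0, 0, 0.114], [100, -0.015, 0.009, 0.002, 0, 0, 0.114], [100, -0.014, 0.011, 0.002, 0, 0, 0.114], [100, -0.012, 0.012, 0.002, 0, 0, 0.114], [100, -0.011, 0.013, 0.002, 0, 0, 0.114], [100, -0.009, 0.015, 0.002, 0, 0, 0.114], [100, -0.008, 0.015, 0.002, 0, 0, 0.114], [100, -0.006, 0.016, 0.002, 0, 0, 0.114], [100, -0.004, 0.017, 0.002, 0, 0, 0.114],
```

Request:
{"fn": "play_rows", "kwargs": {
  "deltas": [
    [[100,-0.012,-0.013,0,0,0,0.114],[100,-0.013,-0.011,0,0,0,0.114],[100,-0.014,-0.01,0,0,0,0.114],[100,-0.015,-0.008,0,0,0,0.114],[100,-0.016,-0.006,0,0,0,0.114],[100,-0.017,-0.004,0,0,0,0.114],[100,-0.017,-0.002,0,0,0,0.114],[100,-0.017,0,0,0,0,0.114],[100,-0.017,0.002,0,0,0,0.114],[100,-0.017,0.004,0,0,0,0.114]]
  ]
}}

```text
clock: 9.15
eef_pos: [0.4075, 0.0614, 0.2843]
orientation: [-0.002, 0.804, 0.594, 0.001]
wrist_force: [-0.5, 0.4, 0.6]
finger_gap: 1.001
```

Request:
{"fn": "play_rows", "kwargs": {
  "deltas": [
    [[100,-0.016,0.005,0,0,0,0.114],[100,-0.016,0.007,0,0,0,0.114],[100,-0.015,0.009,0.002,0,0,0.114],[100,-0.014,0.011,0.005,0,0,0.114],[100,-0.012,0.012,0.005,0,0,0.114],[100,-0.011,0.013,0.005,0,0,0.114],[100,-0.009,0.015,0.005,0,0,0.114],[100,-0.008,0.015,0.005,0,0,0.114],[100,-0.006,0.016,0.005,0,0,0.114],[100,-0.004,0.017,0.005,0,0,0.114]]
  ]
}}

```text
clock: 9.98
eef_pos: [0.4028, -0.1196, 0.2394]
orientation: [-0.002, 0.999, 0.038, -0.002]
wrist_force: [0.7, -0.1, 0.0]
finger_gap: 1.001
```

Request:
{"fn": "play_rows", "kwargs": {
  "deltas": [
    [[100,0,0,0,0,0,0]]
  ]
}}

```text
clock: 10.07
eef_pos: [0.4022, -0.1216, 0.2378]
orientation: [-0.002, 0.999, 0.033, -0.003]
wrist_force: [-0.2, 0.6, -0.5]
finger_gap: 0.995
```

```bash
cat >> meas.py <<'E'
def to_tool(o,pt,yt,tool_off=0.0):
    """delta in present tool axes to bring TCP to pt upright with yaw yt deg"""
    T=toolT(o);d=T[:3,:3].T@(np.array(pt)-T[:3,3])
    a=np.radians(yt);G=np.array([[np.cos(a),np.sin(a),0],[np.sin(a),-np.cos(a),0],[0,0,-1]])
    rv=R.from_matrix(T[:3,:3].T@G).as_rotvec();print('shift',d.round(4),'turn',rv.round(4));return d,rv
E
python3 - <<'E'
from meas import *
o,c,P=grab('w7.png');print(o['clock'],o['eef_pos'].round(4),yaw(o),o['q'].round(3))
comps(P,.052,.07,150);comps(P,.012,.02,1500)
to_tool(o,[.422,-.101,.16],10)
E
```

```text
10.0667 [ 0.4022 -0.1216  0.2378] (np.float64(3.8318535937844818), array([-0.00613608,  0.00430072, -0.99997193])) [-4.780e-01 -1.430e-01  1.866e+00  1.000e-03  1.426e+00  1.026e+00]
(0.052, 0.07) 461 mean [ 0.5256 -0.0839  0.0577] rect [ 0.526  -0.0834] [0.013 0.016] 10.58 px [243.  29.]
(0.052, 0.07) 756 mean [0.4783 0.0266 0.0651] rect [0.4781 0.0287] [0.0619 0.0117] 13.61 px [79. 90.]
(0.052, 0.07) 681 mean [ 0.4743 -0.0928  0.0583] rect [ 0.4741 -0.0924] [0.0224 0.0161] 9.92 px [253. 109.]
(0.052, 0.07) 1099 mean [ 0.4232 -0.1014  0.0586] rect [ 0.4219 -0.1011] [0.0428 0.0163] 9.96 px [262. 179.]
(0.012, 0.02) 9366 mean [ 0.4817 -0.0909  0.0157] rect [ 0.4733 -0.0919] [0.1711 0.0562] 9.78 px [256.  97.]
(0.012, 0.02) 13550 mean [ 0.4633 -0.3074  0.0154] rect [ 0.4703 -0.3248] [0.1147 0.1607] 68.47 px [507. 137.]
(0.012, 0.02) 8823 mean [0.457  0.0501 0.0159] rect [0.4579 0.0835] [0.0997 0.1568] 20.25 px [ 90. 117.]
(0.012, 0.02) 1762 mean [ 0.3603 -0.2466  0.0174] rect [ 0.3568 -0.2472] [0.0356 0.0521] 34.94 px [415. 246.]
(0.012, 0.02) 1542 mean [ 0.3464 -0.1218  0.0143] rect [ 0.3456 -0.1204] [0.014  0.1345] 13.99 px [283. 250.]
shift [ 0.0216 -0.0189  0.0778] turn [-0.005   0.0056 -0.1077]
```

View pics/w7.png

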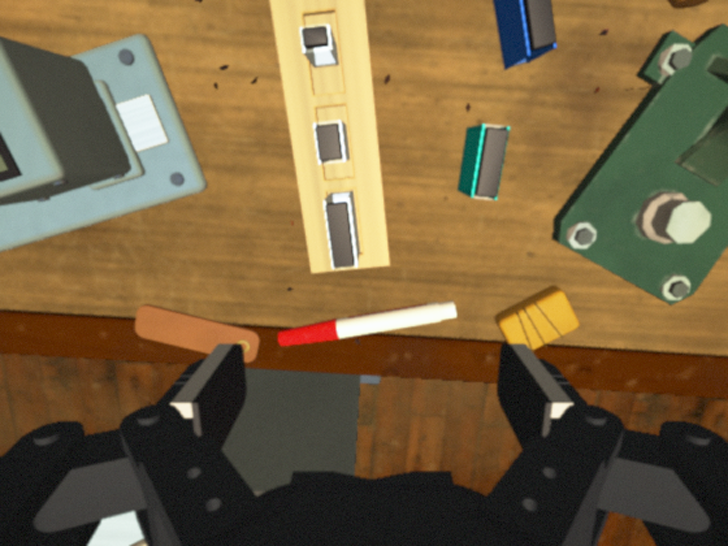

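Request:
{"fn": "play_rows", "kwargs": {
  "deltas": [
    [[100,0.021,-0.019,0.01,-0.005,0.005,-0.105],[100,0,0,0.03,0,0,0],[70,0,0,0.03,0,0,0],[60,0,0,0,0,0,0],[60,0,0,0,0,0,0]]
  ]
}}

```text
clock: 10.53
eef_pos: [0.4227, -0.0974, 0.1668]
orientation: [0.0, 0.995, 0.097, 0.001]
wrist_force: [0.7, 0.1, -0.1]
finger_gap: 0.613
```

```bash
python3 - <<'E'
from meas import *
o,c,P=grab('w8.png');print(o['clock'],o['eef_pos'].round(4),yaw(o),o['finger_gap'])
comps(P,.052,.07,150)
to_tool(o,[.422,-.101,.096],10)
E
```

```text
10.5333 [ 0.4227 -0.0974  0.1668] (np.float64(11.150151123730366), array([ 2.01002097e-03,  1.51080391e-04, -9.99997968e-01])) 0.6125316700418777
(0.052, 0.07) 1693 mean [0.4795 0.0269 0.065 ] rect [0.4787 0.0292] [0.0626 0.0097] 17.38 px [58. 95.]
(0.052, 0.07) 837 mean [ 0.5258 -0.0831  0.0578] rect [ 0.5263 -0.0832] [0.0128 0.0159] 10.86 px [297.  45.]
(0.052, 0.07) 1180 mean [ 0.4747 -0.0922  0.0583] rect [ 0.4742 -0.0924] [0.0226 0.0159] 9.55 px [294. 152.]
(0.052, 0.07) 1816 mean [ 0.4241 -0.1006  0.0585] rect [ 0.4223 -0.1011] [0.0429 0.016 ] 9.63 px [291. 241.]
shift [-0.0015  0.0034  0.0708] turn [ 0.0002 -0.002   0.0201]
```

View pics/w8.png

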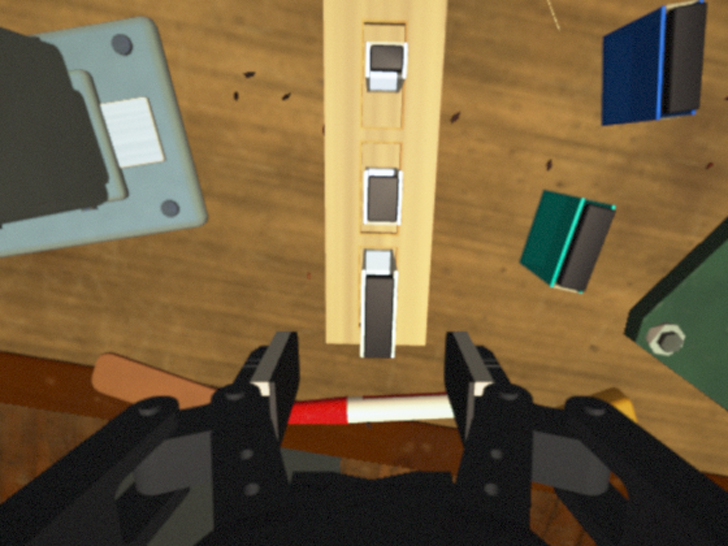

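Request:
{"fn": "play_rows", "kwargs": {
  "deltas": [
    [[60,0,0.0035,0.02,0,-0.002,0.02],[60,0,0,0.02,0,0,0],[60,0,0,0.02,0,0,0],[60,0,0,0,0,0,0],[60,0,0,0,0,0,0]]
  ]
}}

```text
clock: 11.0
eef_pos: [0.4266, -0.1018, 0.1137]
orientation: [0.003, 0.996, 0.089, 0.005]
wrist_force: [0.4, -0.2, 1.5]
finger_gap: 0.598
```

```bash
python3 - <<'E'
from meas import *
o=obs();print(o['clock'],o['eef_pos'].round(4),yaw(o),o['finger_gap'],o['wrist_force'])
to_tool(o,[.4222,-.1011,.096],9.8)
E
```

```text
11.0 [ 0.4266 -0.1018  0.1137] (np.float64(10.16005308653746), array([ 0.00955987, -0.00421742, -0.99994541])) 0.5975382730806119 [ 0.39630475 -0.22210299  1.50203209]
shift [-0.0044 -0.0016  0.0177] turn [ 0.0058 -0.0087  0.0063]
```

Request:
{"fn": "play_rows", "kwargs": {
  "deltas": [
    [[60,-0.0045,-0.0015,0.012,0.006,-0.009,0.006],[60,0,0,0,0,0,0],[60,0,0,0,0,0,0]]
  ]
}}

```text
clock: 11.25
eef_pos: [0.4232, -0.1017, 0.1049]
orientation: [0.001, 0.996, 0.086, 0.002]
wrist_force: [0.7, 0.3, -0.2]
finger_gap: 0.596
```

```bash
python3 - <<'E'
from meas import *
o=obs();print(o['clock'],o['eef_pos'].round(4),yaw(o),o['finger_gap'],o['wrist_force'])
to_tool(o,[.4222,-.1011,.096],9.8)
E
```

```text
11.25 [ 0.4232 -0.1017  0.1049] (np.float64(9.817953855663234), array([ 0.0031694 , -0.00137252, -0.99999404])) 0.5957708916856694 [ 0.66409948  0.27046344 -0.1666729 ]
shift [-0.0009 -0.0008  0.0089] turn [ 0.0019 -0.0029  0.0003]
```

Request:
{"fn": "play_rows", "kwargs": {
  "deltas": [
    [[60,-0.001,-0.001,0.006,0.002,-0.004,0],[60,-0.001,0,0.004,0.001,-0.002,0],[60,0,0,0,0,0,0],[60,0,0,0,0,0,0]]
  ]
}}

```text
clock: 11.58
eef_pos: [0.4213, -0.1013, 0.0955]
orientation: [-0.0, 0.996, 0.086, -0.001]
wrist_force: [0.6, 0.7, -0.4]
finger_gap: 0.603
```

```bash
python3 - <<'E'
from meas import *
o,c,P=grab('w9.png');print(o['clock'],o['eef_pos'].round(4),yaw(o),o['finger_gap'],o['wrist_force'])
to_tool(o,[.4222,-.1011,.096],9.8)
E
```

```text
11.5833 [ 0.4213 -0.1013  0.0955] (np.float64(9.826704999402194), array([-1.91488890e-03, -1.15976882e-04, -9.99998160e-01])) 0.60284487738384 [ 0.57703163  0.67067111 -0.36323692]
shift [ 0.0009 -0.     -0.0005] turn [-0.0002  0.0019  0.0005]
```

View pics/w9.png

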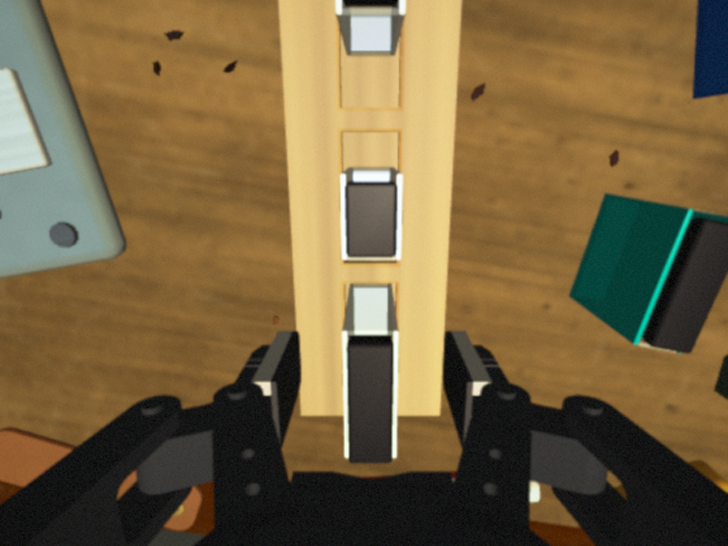

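The cell is centred between the fingers, with its stopper at (370,400). Closing now.

Request:
{"fn": "play_rows", "kwargs": {
  "deltas": [
    [[30,0.001,0,0,0,0.002,0],[0,0,0,0,0,0,0],[0,0,0,0,0,0,0],[0,0,0,0,0,0,0],[0,0,0,0,0,0,0],[0,0,0,0,0,0,0],[0,0,0,0,0,0,0]]
  ],
  "force": 30
}}

```text
clock: 12.22
eef_pos: [0.4226, -0.1011, 0.0958]
orientation: [-0.0, 0.996, 0.086, 0.0]
wrist_force: [0.6, -0.4, -0.5]
finger_gap: 0.181
```

```bash
python3 - <<'E'
from meas import *
o,c,P=grab('w10.png');print(o['clock'],o['eef_pos'].round(4),yaw(o),o['finger_gap'],o['wrist_force'])
comps(P,.052,.07,150)
E
```

```text
12.2167 [ 0.4226 -0.1011  0.0958] (np.float64(9.830463883430369), array([ 6.26726950e-04,  1.30710534e-04, -9.99999795e-01])) 0.18112792472723885 [ 0.60462123 -0.40835604 -0.4514124 ]
(0.052, 0.07) 934 mean [ 0.5216 -0.084   0.0563] rect [ 0.5221 -0.0839] [0.005 0.016] 9.6 px [284.   9.]
(0.052, 0.07) 3004 mean [ 0.475  -0.0922  0.0584] rect [ 0.4743 -0.0923] [0.0227 0.016 ] 9.97 px [285. 171.]
(0.052, 0.07) 6453 mean [ 0.4269 -0.1008  0.06  ] rect [ 0.4238 -0.0973] [0.0409 0.0447] 73.24 px [286. 304.]
(0.052, 0.07) 155 mean [ 0.4253 -0.0747  0.0673] rect [ 0.4263 -0.0757] [0.0033 0.0093] 38.98 px [209. 309.]
(0.052, 0.07) 153 mean [ 0.4342 -0.1258  0.0673] rect [ 0.4342 -0.1261] [0.0019 0.0063] 8.65 px [361. 309.]
```

View pics/w10.png

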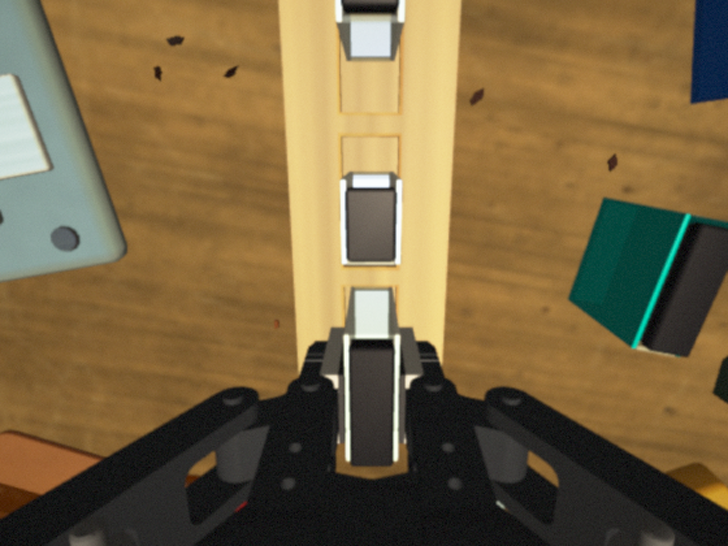

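Request:
{"fn": "play_rows", "kwargs": {
  "deltas": [
    [[0,0,0,-0.01,0,0,0],[0,0,0,-0.02,0,0,0],[0,0,0,-0.025,0,0,0],[0,0,0,-0.03,0,0,0],[0,0,0,-0.03,0,0,0],[0,0,0,-0.03,0,0,0],[0,0,0,-0.02,0,0,0],[0,0,0,0,0,0,0]]
  ]
}}

```text
clock: 12.93
eef_pos: [0.4205, -0.1003, 0.2725]
orientation: [-0.001, 0.996, 0.086, -0.001]
wrist_force: [0.7, -0.0, -0.3]
finger_gap: 0.184
```

```bash
python3 - <<'E'
from meas import *
o,c,P=grab('w11.png');print(o['clock'],o['eef_pos'].round(4),yaw(o),o['finger_gap'],o['wrist_force'])
from plan import plan
plan(o['eef_pos'],yaw(o)[0],[.4356,.145,.26],110,18,0)
E
```

```text
12.9333 [ 0.4205 -0.1003  0.2725] (np.float64(9.829182173652688), array([-0.00178306,  0.00116684, -0.99999773])) 0.18408592102632215 [ 0.68919048 -0.0113378  -0.25755831]
[0, 0.003, -0.013, 0.001, 0, 0, -0.097], [0, 0.004, -0.013, 0.001, 0, 0, -0.097], [0, 0.006, -0.012, 0.001, 0, 0, -0.097], [0, 0.007, -0.012, 0.001, 0, 0, -0.097], [0, 0.008, -0.011, 0.001, 0, 0, -0.097], [0, 0.009, -0.010, 0.001, 0, 0, -0.097], [0, 0.010, -0.009, 0.001, 0, 0, -0.097], [0, 0.011, -0.008, 0.001, 0, 0, -0.097], [0, 0.012, -0.007, 0.001, 0, 0, -0.097], [0, 0.012, -0.006, 0.001, 0, 0, -0.097],
[0, 0.013, -0.005, 0.001, 0, 0, -0.097], [0, 0.013, -0.004, 0.001, 0, 0, -0.097], [0, 0.013, -0.002, 0.001, 0, 0, -0.097], [0, 0.014, -0.001, 0.001, 0, 0, -0.097], [0, 0.014, 0.000, 0.001, 0, 0, -0.097], [0, 0.014, 0.002, 0.001, 0, 0, -0.097], [0, 0.013, 0.003, 0.001, 0, 0, -0.097], [0, 0.013, 0.004, 0.001, 0, 0, -0.097],
```

View pics/w11.png

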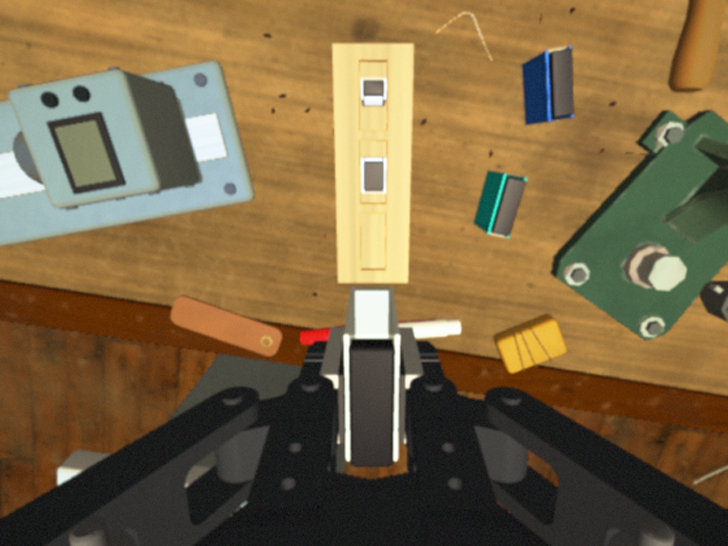

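The near pocket at (373,240) is empty, the cell is held upright at (372,400), and the other two cells are undisturbed. Moving above the gap.

Request:
{"fn": "play_rows", "kwargs": {
  "deltas": [
    [[0,0.003,-0.013,0,0,0,-0.097],[0,0.004,-0.013,0,0,0,-0.097],[0,0.006,-0.012,0,0,0,-0.097],[0,0.007,-0.012,0,0,0,-0.097],[0,0.008,-0.011,0,0,0,-0.097],[0,0.009,-0.01,0,0,0,-0.097],[0,0.01,-0.009,0,0,0,-0.097],[0,0.011,-0.008,0,0,0,-0.097],[0,0.012,-0.007,0,0,0,-0.097],[0,0.012,-0.006,0,0,0,-0.097]]
  ]
}}

```text
clock: 13.82
eef_pos: [0.4248, 0.0398, 0.2646]
orientation: [-0.005, 0.831, 0.556, -0.005]
wrist_force: [-0.4, 0.6, -0.3]
finger_gap: 0.182
```

Request:
{"fn": "play_rows", "kwargs": {
  "deltas": [
    [[0,0.013,-0.005,0,0,0,-0.097],[0,0.013,-0.004,0,0,0,-0.097],[0,0.013,-0.002,0,0,0,-0.097],[0,0.014,-0.001,0,0,0,-0.097],[0,0.014,0,0,0,0,-0.097],[0,0.014,0.002,0,0,0,-0.097],[0,0.013,0.003,0,0,0,-0.097],[0,0.013,0.004,0,0,0,-0.097],[0,0,0,0,0,0,0],[0,0,0,0,0,0,0]]
  ]
}}

```text
clock: 14.65
eef_pos: [0.4207, 0.1568, 0.2561]
orientation: [-0.012, 0.539, 0.842, -0.007]
wrist_force: [-0.6, 0.1, -0.8]
finger_gap: 0.186
```

```bash
python3 - <<'E'
from meas import *
o,c,P=grab('w12.png');print(o['clock'],o['eef_pos'].round(4),yaw(o),o['finger_gap'],o['q'].round(3))
comps(P,.145,.158,200);comps(P,.112,.128,400);comps(P,.012,.022,1000)
to_tool(o,[.4356,.145,.1483],110)
E
```

```text
14.65 [0.4207 0.1568 0.2561] (np.float64(114.70118738259598), array([-0.02809776,  0.00194448, -0.99960329])) 0.18635175672828097 [ 0.181 -0.08   1.773  0.007  1.476 -0.251]
(0.145, 0.158) 1914 mean [0.4011 0.2388 0.1525] rect [0.4016 0.2388] [0.0112 0.042 ] 50.51 px [323.  92.]
(0.112, 0.128) 13645 mean [0.3967 0.2525 0.1199] rect [0.3979 0.2492] [0.0682 0.0835] 20.35 px [323.  69.]
(0.112, 0.128) 643 mean [0.4604 0.0624 0.1177] rect [0.4591 0.0648] [0.0416 0.0245] 25.5 px [286. 357.]
(0.012, 0.022) 9445 mean [0.4257 0.1632 0.0162] rect [0.4203 0.1875] [0.0991 0.2414] 20.05 px [299. 189.]
(0.012, 0.022) 6136 mean [0.6056 0.2602 0.0172] rect [0.5951 0.2553] [0.0983 0.1386] 37.72 px [520. 177.]
shift [-0.0184  0.0112  0.1073] turn [-0.0253 -0.0125  0.0822]
```

View pics/w12.png

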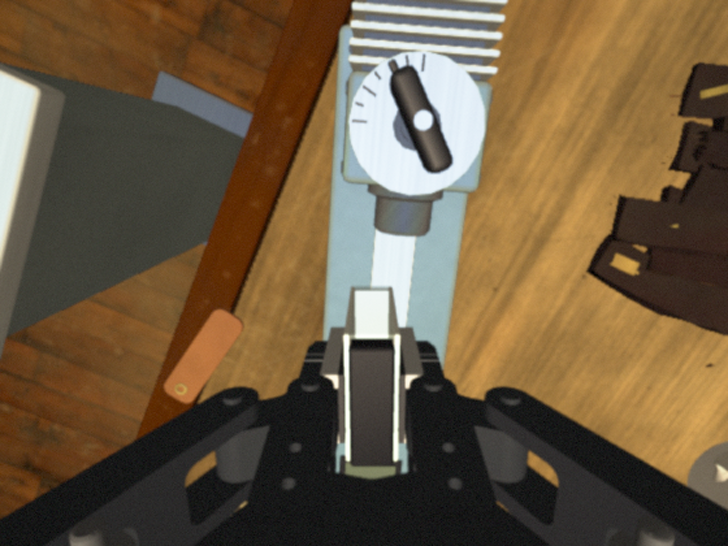

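Request:
{"fn": "play_rows", "kwargs": {
  "deltas": [
    [[0,-0.018,0.011,0,-0.025,-0.0125,0.082],[0,0,0,0,0,0,0],[0,0,0,0,0,0,0]]
  ]
}}

```text
clock: 14.95
eef_pos: [0.4383, 0.143, 0.2547]
orientation: [-0.0, 0.578, 0.816, -0.001]
wrist_force: [-1.4, -0.5, -0.5]
finger_gap: 0.181
```

```bash
cat > st.py <<'E'
from meas import *
o=obs();print(o['clock'],o['eef_pos'].round(4),np.round(yaw(o)[0],2),yaw(o)[1].round(4),o['finger_gap'].round(3),o['wrist_force'].round(1))
to_tool(o,[.4356,.145,.1483],110)
E
python3 st.py
```

```text
Traceback (most recent call last):
  File "st.py", line 2, in <module>
    o=obs();print(o['clock'],o['eef_pos'].round(4),np.round(yaw(o)[0],2),yaw(o)[1].round(4),o['finger_gap'].round(3),o['wrist_force'].round(1))
                                                                                            ^^^^^^^^^^^^^^^^^^^^^
AttributeError: 'float' object has no attribute 'round'
```

```bash
sed -i "s/o\['finger_gap'\].round(3)/o['finger_gap']/;s/o\['wrist_force'\].round(1)/o['wrist_force']/" st.py; python3 st.py
```

```text
14.95 [0.4383 0.143  0.2547] 109.38 [-1.e-03 -7.e-04 -1.e+00] 0.1809793076664988 [-1.42043349 -0.47007549 -0.52702281]
shift [ 0.0028 -0.0017  0.1064] turn [-0.0012  0.0003 -0.0108]
```

Request:
{"fn": "play_rows", "kwargs": {
  "deltas": [
    [[0,0.003,-0.0015,0.01,-0.001,0,-0.01],[0,0,0,0.012,0,0,0],[0,0,0,0.012,0,0,0],[0,0,0,0.006,0,0,0],[0,0,0,0,0,0,0]]
  ]
}}

```text
clock: 15.37
eef_pos: [0.4338, 0.1445, 0.2107]
orientation: [-0.001, 0.574, 0.819, -0.001]
wrist_force: [-0.2, 0.7, -0.6]
finger_gap: 0.183
```

```bash
python3 st.py
```

```text
15.3667 [0.4338 0.1445 0.2107] 109.88 [-2.e-03 -2.e-04 -1.e+00] 0.18270162606543908 [-0.21160379  0.66377895 -0.55264394]
shift [-0.0001  0.002   0.0624] turn [-0.002  -0.0005 -0.002 ]
```

Request:
{"fn": "play_rows", "kwargs": {
  "deltas": [
    [[0,0,0.002,0.01,-0.002,0,-0.002],[0,0,0,0.012,0,0,0],[0,0,0,0.012,0,0,0],[0,0,0,0.006,0,0,0],[0,0,0,0,0,0,0]]
  ]
}}

```text
clock: 15.78
eef_pos: [0.4356, 0.1456, 0.1682]
orientation: [0.0, 0.573, 0.82, 0.001]
wrist_force: [-0.7, 0.6, -0.2]
finger_gap: 0.186
```

```bash
python3 st.py
```

```text
15.7833 [0.4356 0.1456 0.1682] 110.07 [ 0.0011  0.001  -1.    ] 0.18633616152521773 [-0.72951503  0.59924065 -0.24806372]
shift [-0.0005 -0.0002  0.0199] turn [ 0.0014 -0.0005  0.0013]
```

Request:
{"fn": "play_rows", "kwargs": {
  "deltas": [
    [[0,-0.0005,0,0.01,0.001,0,0.001],[0,0,0,0.007,0,0,0],[0,0,0,0.002,0,0,0],[0,0,0,0,0,0,0],[0,0,0,0,0,0,0]]
  ]
}}

```text
clock: 16.2
eef_pos: [0.4362, 0.1452, 0.148]
orientation: [0.0, 0.573, 0.819, 0.001]
wrist_force: [-0.3, 1.1, -0.5]
finger_gap: 0.178
```

```bash
python3 st.py; python3 - <<'E'
from meas import *
o,c,P=grab('w13.png')
comps(P,.145,.158,200);comps(P,.112,.128,400);comps(P,.012,.022,1000)
s=camera('scene');save('s13.png',s['pixels'][210:330,280:390],5)
b=np.array([.4356,.145,.085]);a=np.radians(20)
print('exp snouts px in crop',((proj(s,[b,b+[-.045*np.sin(a),.045*np.cos(a),0],b-[-.045*np.sin(a),.045*np.cos(a),0]])-[280,210])*5).round())
E
```

```text
16.2 [0.4362 0.1452 0.148 ] 110.03 [ 1.1e-03  8.0e-04 -1.0e+00] 0.1779158237799406 [-0.31387041  1.14629937 -0.52926272]
shift [ 0.     -0.0007 -0.0003] turn [ 0.0013 -0.0004  0.0005]
(0.145, 0.158) 3648 mean [0.413  0.2276 0.1519] rect [0.4125 0.23  ] [0.0113 0.0144] 51.06 px [321.  26.]
(0.145, 0.158) 5893 mean [0.4313 0.1588 0.1526] rect [0.4319 0.1574] [0.0413 0.0105] 20.01 px [285. 360.]
(0.145, 0.158) 5484 mean [0.3916 0.1364 0.1514] rect [0.3939 0.1357] [0.0172 0.0316] 63.51 px [101. 382.]
(0.145, 0.158) 5484 mean [0.4761 0.1671 0.1514] rect [0.4752 0.165 ] [0.0315 0.0168] 66.17 px [470. 382.]
(0.112, 0.128) 21564 mean [0.4057 0.2233 0.1217] rect [0.4072 0.2242] [0.068  0.0307] 19.98 px [278.  61.]
(0.112, 0.128) 1147 mean [0.4357 0.1469 0.1124] rect [0.4364 0.1449] [0.0123 0.0383] 19.91 px [286. 309.]
(0.112, 0.128) 2063 mean [0.4147 0.1462 0.1217] rect [0.4152 0.1454] [0.0197 0.0402] 74.12 px [225. 309.]
(0.112, 0.128) 2059 mean [0.4522 0.1598 0.1216] rect [0.4526 0.159 ] [0.0406 0.02  ] 56.15 px [346. 309.]
(0.012, 0.022) 16317 mean [0.43   0.1611 0.016 ] rect [0.4333 0.1523] [0.0991 0.1299] 20.05 px [285. 201.]
(0.012, 0.022) 1821 mean [0.5802 0.2188 0.0166] rect [0.5802 0.2161] [0.0276 0.0404] 26.85 px [541. 198.]
exp snouts px in crop [[185. 239.]
 [173. 288.]
 [197. 192.]]
```

View pics/w13.png

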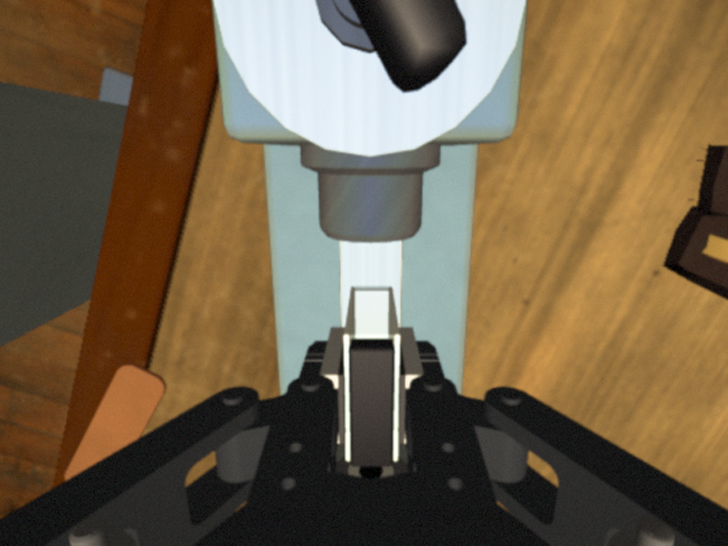

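View pics/s13.png

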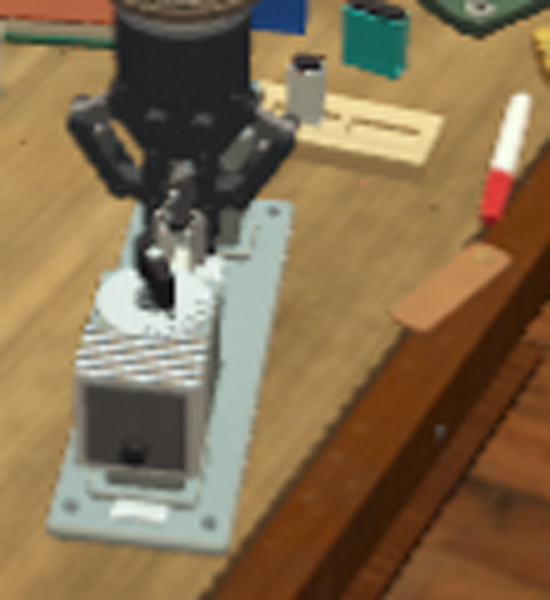

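The wrist view shows the lamp snout at (371,200), directly in line with the cell at (372,400). I'll do one check of the snout axis and end from the depth data.

```bash
python3 - <<'E'
import numpy as np
P=np.load('last.npz')['P'];a=np.radians(20.0)
d=P[...,:2]-[.4356,.1450];X=d[...,0]*np.cos(a)+d[...,1]*np.sin(a);Y=-d[...,0]*np.sin(a)+d[...,1]*np.cos(a);Z=P[...,2]
m=(abs(X)<.02)&(Y>.035)&(Y<.065)&(Z>.07)&(Z<.108)
print('snout n',m.sum(),'X',np.percentile(X[m],[1,50,99]).round(4),'Ymin',np.percentile(Y[m],[.5,2]).round(4),'Ztop',np.percentile(Z[m],99).round(4))
for y0 in (.046,.05,.054,.06):
    k=m&(abs(Y-y0)<.002)
    if k.sum()>20: print(y0,'Xmid',((X[k].min()+X[k].max())/2).round(4),X[k].min().round(4),X[k].max().round(4))
m=(abs(X)<.012)&(abs(Y)<.03)&(Z>.105)&(Z<.116)
print('stopper X',np.percentile(X[m],[1,50,99]).round(4),'Y',np.percentile(Y[m],[1,99]).round(4),'Z',np.percentile(Z[m],[5,50,95]).round(4))
m=(abs(X)<.006)&(Y>.0)&(Y<.035)&(Z>.03)&(Z<.105)
print('front face Y by Z',[(z,Y[m&(abs(Z-z)<.003)].mean().round(4)) for z in (.075,.085,.095,.1) if (m&(abs(Z-z)<.003)).sum()>10])
m=(abs(Z-.018)<.004)&(Y>.02)&(Y<.065)
print('plate X edges',np.percentile(X[m],[.5,99.5]).round(4))
E
```

```text
snout n 4248 X [-0.0147  0.0002  0.0156] Ymin [0.0449 0.0455] Ztop 0.1024
0.046 Xmid 0.0004 -0.015 0.0158
0.05 Xmid 0.0001 -0.0156 0.0158
0.054 Xmid 0.0004 -0.0156 0.0164
0.06 Xmid 0.0005 -0.0151 0.016
stopper X [-0.0105  0.0006  0.0109] Y [-0.0197  0.0203] Z [0.1065 0.1117 0.1129]
front face Y by Z [(0.075, np.float64(0.0202)), (0.085, np.float64(0.0202)), (0.095, np.float64(0.0202)), (0.1, np.float64(0.0201))]
plate X edges [-0.0476  0.1698]
```

```bash
python3 -c "
from h import *
o=obs();print(o['clock'],o['eef_pos'],o['finger_gap'],abs(o['joint_velocities']).max())
print(bot.hand_in())"
```

```text
16.3 [0.43630984 0.14520602 0.14824114] 0.1831741869744725 0.0028274010153450688
the job is handed in; nothing more can be done
None
```

I turned the shutter handle from about 22° to 60° open and let it go. Then I took the long clear cell from the near pocket by its frosted faces. The job was handed in at 16.3 s with the cell still held upright in the gap.

- **Shutter:** the nose sits on the 60° tick, and depth fits put it at about 59.5–60.4°. The later scene view was too coarse to confirm it.
- **Cell in the gap:** depth data put it within about 1 mm of the beam line and of the middle of the gap. The stopper top was within a millimetre of its expected height, so the cell is at beam height. Its lamp-side end face is vertical, about 25 mm from the lamp snout. The detector side was not seen directly; the known 90 mm gap gives about 22 mm there.
- **Other cells:** just after the lift, the picture showed the other two still in their pockets. At the end I saw only one of them clearly, because the arm hid the rest of the stand.
- **Other objects:** I did not re-measure the rest of the bench.
- **Forces:** the readings showed no sign of a collision. The largest wrist force was about 13 N, while gripping the handle.

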